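# Stack the lidded storage boxes on their docking plates

### The arm

A 6-joint arm with a two-finger parallel gripper is mounted at the origin on a cart in front of the work surface, level with it; the furniture and walls round the work are solid. World frame = base frame: x ahead of the robot, y to its left, z up, the work surface at z = 0. Lengths are in m, angles in rad, forces in N, time in s.
With the tool pointing down it reaches from about 0.35 to 0.875 m from the base axis. Payload 4.2 kg.
Tool frame: the origin (TCP) lies between the finger pads; the fingertips stand 8 mm ahead of it and the grasp point (between the pads) lies 11 mm behind it; z points along the fingers, y is the line along which they close (so a half turn about z gives the same grasp; the last joint's range is limited). The gripper opens to 85 mm and grips with 20 to 120 N. Pads are 22 mm wide; open, the fingers measure 114 mm over their backs; the gripper's body (76 mm by 85 mm) begins 54 mm behind the grasp point. The pads swing forward as they close: fully open they stand 13 mm farther back than shut.
Start: joints at [1.425, 0.385, 0.008, 0, -1.194, -0.259], TCP at [0.246, 0.574, 0.239] pointing down, gripper open.
Joint ranges: [-3.14, 3.14], [-1.21, 2.06], [-1.07, 1.41], [-3.16, 2.05], [-2.99, -0.16], [-3.1, 3.1]. Speed limits (rad/s): [2.79, 2.79, 3.14, 3.14, 3.14, 3.14].

### API

Orientations are given as a rotation vector (axis times angle).
In Python, from bench import robot gives the robot as it stands. The module is installed in compiled form; this text tells all that it offers.
- The arm moves only by the tool arm_command, never from a script. Its argument "steps" is a list of rows, each a list of 5 numbers: the finger opening in cm, from 0 to 8.54, then the shift along the tool's x, y, z in cm, then the turn about the tool's z in rad. In form: [[fingers, tx, ty, tz, twist], ...]. A call has 1 to 12 rows; each row shifts and turns the commanded pose from where the row before left it, along the tool's axes as they then stand; what a row does not reach is not made up. A row lasts 1/10 s, in which the tool goes at most 50 mm and 8.59 degrees, less where a joint would pass 70% of its speed; a pose out of reach is approached as far as the arm can. A call is refused whole if a number of a shift passes 5 or a number of a turn 0.15, either way. A call with a gripper value outside its range is refused whole. The fingers move at their own pace and stop on an object; "squeeze" is the grip in N (left out, the last holds). Time passes only in rows, so rows that do not move let the fingers close. It gives the time, the measured TCP pose, the force, the opening and the grip force at its end, in the units of the state.
- robot.sense(): the state, without advancing time (a new reading comes with each control period).
- robot.capture(name): name is "scene" or "top"; returns a dict with "img" (480x640x3 uint8, red, green, blue), "K" (3x3 intrinsics, pixels), "xyz" and "attitude" of the camera in the world. Camera axes: x right, y down, z forward; pixel columns grow to the right and rows downward; lengths in m; the calibration is good to about 2 mm. A picture is of the moment at which its call begins. There is no depth.
- robot.finish_job(): hands the job in; it is judged then, once.
The state is a dict: "clock": time; "qpos": joint angles; "qvel": joint speeds; "joint_torque": joint torques, N m; "tool_pos": TCP position; "tool_rot": TCP orientation; "force": force on the tool from outside, world axes, zero at the start; "moment": the same for the moment, N m; "grip_width": finger opening in m; "finger_force": force on a finger pad.
Only numpy, scipy, OpenCV 4.12 (cv2) and the standard library are available. Lean on these libraries where they do the work, as an engineer would, in place of code of your own. Each camera call takes 0.05 s, during which the arm holds its last target. There are 200 camera calls.

### The job

Pick out the four blue-lidded storage boxes and stack them on the two grey docking plates: the two long boxes on the long plate and the two short boxes on the short plate, in each stack the tall box below and the flat one on top. Every box must sit fully down and level, the recesses in its base locked over the lugs beneath. Leave the medicine carton, the tablet bottle and the green cup where they stand.

Things in the scene. Friction and masses are not known exactly. Their poses are not given: they have to be found in the camera images.
- long_tall_box: Long tall box: white tub, flush blue lid with 2 lugs. 104 mm long (y), 54 wide (x; grip across it), 62 high to the lid, lugs 8 more. Origin: centre of underside, z up; half turn about z looks the same. Lugs at y +-30: cones 18 mm across at root, 9 at top. Underside: square recesses 20 wide, 9 deep at the same places; taper guides them if up to 4 mm off. Next box seats 62 mm above this origin.
- long_flat_box: Long flat box: white tub, flush blue lid with 2 lugs. 104 mm long (y), 54 wide (x; grip across it), 36 high to the lid, lugs 8 more. Origin: centre of underside, z up; half turn about z looks the same. Lugs at y +-30: cones 18 mm across at root, 9 at top. Underside: square recesses 20 wide, 9 deep at the same places; taper guides them if up to 4 mm off.
- short_tall_box: Short tall box: white tub, flush blue lid with 2 lugs. 66 mm long (y), 54 wide (x; grip across it), 62 high to the lid, lugs 8 more. Origin: centre of underside, z up; half turn about z looks the same. Lugs at y +-18: cones 18 mm across at root, 9 at top. Underside: square recesses 20 wide, 9 deep at the same places; taper guides them if up to 4 mm off. Next box seats 62 mm above this origin.
- short_flat_box: Short flat box: white tub, flush blue lid with 2 lugs. 66 mm long (y), 54 wide (x; grip across it), 36 high to the lid, lugs 8 more. Origin: centre of underside, z up; half turn about z looks the same. Lugs at y +-18: cones 18 mm across at root, 9 at top. Underside: square recesses 20 wide, 9 deep at the same places; taper guides them if up to 4 mm off.
- long_dock: Long docking plate, fixed: grey, 118 mm (y) x 66 mm (x) x 8 mm thick, two grey lugs 8 mm high on top at y +-30 mm, like those of the long boxes, the only boxes that fit. Origin: centre of its underside, on the desk; a seated box has its underside 8 mm above this. Half turn about z looks the same.
- short_dock: Short docking plate, fixed: grey, 80 mm (y) x 66 mm (x) x 8 mm thick, two grey lugs 8 mm high on top at y +-18 mm, like those of the short boxes, the only boxes that fit. Origin: centre of its underside, on the desk; a seated box has its underside 8 mm above this. Half turn about z looks the same.
- carton: White and purple medicine carton, 46 x 74 x 36 mm, without lugs, to be left alone. Origin: centre of its underside.
- tablet_bottle: White tablet bottle with ribbed white cap, 48 mm across, 78 mm high, to be left alone. Origin: centre of its underside.
- green_cup: Empty green dose cup with a small side tab, 62 x 77 mm with the tab, 44 mm high, to be left alone. Origin: centre of its underside.
Things that resemble listed ones, but are neither listed nor needed, are in the scene too. Leave any yellow look-alike of the short_tall_box alone.

How it is judged:
By the outcome, as a careful person would: the job done as asked, in the order asked, and still so for the second after the job is handed in, with the robot touching nothing.
It also fails if it takes over 109 s, if anything falls off the work surface, if the arm or the gripper's body presses on something with over 40 N, if the wrist force passes 120 N, or if a joint passes its speed limit or range.

## Working session

There is one attempt and no reset: what is moved stays moved. The work goes in short steps, Python scripts to look and compute and a tool call to move; the robot and the scene stay as the last step left them, time stands still between calls to the robot, and variables do not carry over. Pictures are saved under pics/ and viewed, at most 14 in all, crops included, and the job is handed in when it is done.

Besides the shell and the picture viewer there is one more tool, called after "Emit:" as name([rows], argument=value, ...), one row to a line, values as JSON. arm_command: Moves the arm, as the interface text tells. Its arguments: {"type":"object","properties":{"steps":{"type":"array"},"squeeze":{"type":"number"}},"required":["steps"]}

```bash
mkdir -p pics
python3 - <<'E'
from bench import robot
import cv2,numpy as np
s=robot.sense();print(s)
for n in("scene","top"):
    c=robot.capture(n);cv2.imwrite(f"pics/{n}0.png",c["img"][:,:,::-1]);print(n,c["K"],c["xyz"],c["attitude"])
    np.savez(f"{n}0.npz",**c)
E
```

```text
{'clock': 0.0, 'qpos': array([ 1.42462788e+00,  3.85547279e-01,  6.62800037e-03, -5.15083176e-04,
       -1.19399621e+00, -2.58595954e-01]), 'qvel': array([ 0.00031748, -0.00122144,  0.00069917, -0.00034667,  0.00125447,
       -0.00032816]), 'joint_torque': array([ 1.06273109e-05, -3.92287123e+01,  1.88398308e+01,  4.18614417e+00,
       -4.64095589e-03,  3.90541018e-06]), 'tool_pos': array([0.24588305, 0.57398332, 0.23822563]), 'tool_rot': array([ 3.07531540e+00, -6.31332558e-01, -5.63418013e-04]), 'force': array([0.4710654 , 0.20997114, 0.31329028]), 'moment': array([-0.00087826,  0.00412023,  0.04200432]), 'finger_force': 0.0, 'grip_width': 0.08529312852177508}
scene [[485.78214192   0.         315.71111783]
 [  0.         485.78214192 238.45480785]
 [  0.           0.           1.        ]] [ 0.00959455 -0.69592863  0.87284821] [-2.23556654  0.74722705 -0.32090604]
top [[461.66055602   0.         316.73785214]
 [  0.         461.66055602 241.10575292]
 [  0.           0.           1.        ]] [0.32887652 0.0136222  1.13586253] [-2.13734968  2.10916445 -0.18327287]
```

View pics/scene0.png

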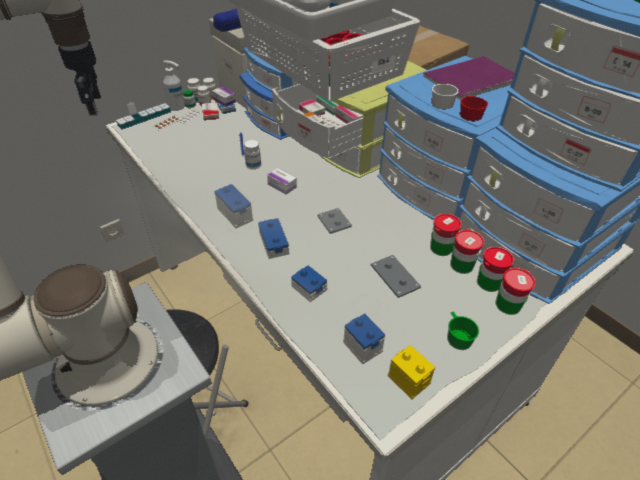

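View pics/top0.png

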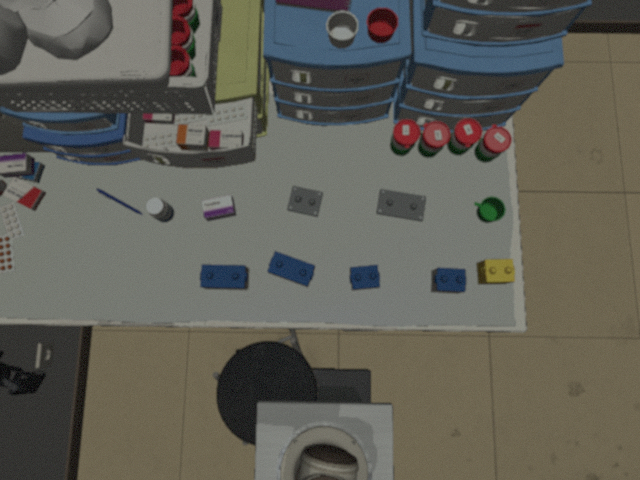

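Top view: docks at (305,201) short and (401,205) long; blue boxes at (223,276) and (291,268) long, (365,277) and (450,280) short. I'll zoom in on both views.

Run:
```python
import cv2,numpy as np
s=np.load("scene0.npz")["img"];t=np.load("top0.npz")["img"]
a=cv2.resize(t[180:300,195:475],(800,343),interpolation=cv2.INTER_CUBIC)
b=cv2.resize(s[175:365,205:425],(298,257),interpolation=cv2.INTER_CUBIC)
c1=cv2.resize(s[178:262,208:294],(263,257));c2=cv2.resize(s[260:360,290:390],(257,257))
z=np.hstack([b[:,:280],c1,c2]);z=z[:,:800]
cv2.imwrite("pics/z.png",np.vstack([a,z])[:,:,::-1])
for im,pts in((t,[(215,276),(300,215),(310,192),(340,230),(280,265),(395,198)]),(s,[(225,190),(232,210),(365,345),(370,325),(335,215),(300,230)])):
    h=cv2.cvtColor(im,cv2.COLOR_RGB2HSV)
    for x,y in pts: print((x,y),im[y,x],h[y,x])
```

```text
(215, 276) [34 57 85] [106 153  85]
(300, 215) [121 121 114] [ 30  15 121]
(310, 192) [71 76 72] [66 17 76]
(340, 230) [121 125 118] [ 47  14 125]
(280, 265) [16 37 61] [106 188  61]
(395, 198) [72 76 73] [68 13 76]
(225, 190) [ 77  88 108] [109  73 108]
(232, 210) [ 81  88 103] [110  54 103]
(365, 345) [ 45  82 132] [107 168 132]
(370, 325) [ 55  87 134] [108 150 134]
(335, 215) [111 114 112] [ 70   7 114]
(300, 230) [183 184 174] [ 33  14 184]
```

View pics/z.png

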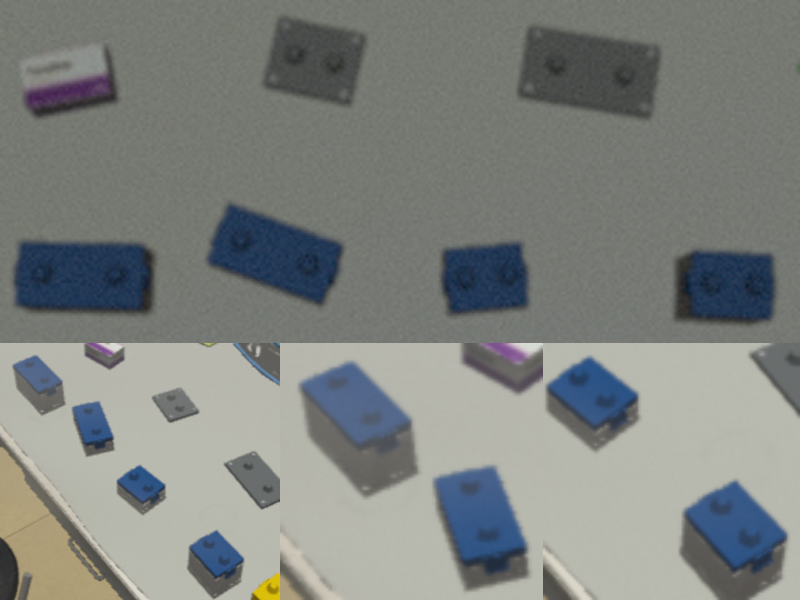

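```bash
cat > loc.py <<'E'
import cv2,numpy as np
from scipy.optimize import minimize
SS=8
def cam(c):
    R,_=cv2.Rodrigues(np.array(c["attitude"],float)); return c["img"],c["K"],np.array(c["xyz"]),R
def proj(C,P):
    q=(P-C[2])@C[3]; q=q@C[1].T; return q[:,:2]/q[:,2:]
def ray(C,uv,z):
    d=C[3]@np.linalg.solve(C[1],[*uv,1]); return C[2]+d*(z-C[2][2])/d[2]
def soft(img,kind):
    f=cv2.GaussianBlur(img,(3,3),0).astype(float)
    if kind=="blue": m=(f[...,2]-f[...,0])/f.sum(2); hi=.18; lo=.01
    else: m=-f.sum(2)/3; return m
    return np.clip((m-lo)/(hi-lo),0,1)
def hulls(p,dim,kind):
    x,y,yaw,z=p; L,W,ly=dim; c,s=np.cos(yaw),np.sin(yaw); out=[]
    body=np.array([[a*W/2,b*L/2,h] for a in(-1,1) for b in(-1,1) for h in((0,-.004) if kind=="blue" else (0,-z))])
    out.append(body); t=np.linspace(0,2*np.pi,16,endpoint=False)
    for sg in(-1,1):
        out.append(np.array([[r*np.cos(k),sg*ly+r*np.sin(k),h] for r,h in((.009,0),(.0045,.008)) for k in t]))
    return [b@np.array([[c,s,0],[-s,c,0],[0,0,1]])+[x,y,z] for b in out]
def fit(cams,p0,dim,kind):
    regs=[]
    for C in cams:
        uv=proj(C,np.array([[p0[0],p0[1],p0[3]]]))[0].astype(int); r=42
        y0,x0=max(uv[1]-r,0),max(uv[0]-r,0); m=soft(C[0],kind)[y0:y0+2*r,x0:x0+2*r]
        regs.append((C,m,x0,y0))
    def rend(p,g):
        C,m,x0,y0=g; I=np.zeros((m.shape[0]*SS,m.shape[1]*SS),np.uint8)
        for h in hulls(p,dim,kind):
            uv=(proj(C,h)-[x0,y0]+.5)*SS-.5
            cv2.fillConvexPoly(I,cv2.convexHull(np.round(uv).astype(np.int32)),255)
        I=cv2.resize(I,m.shape[::-1],interpolation=cv2.INTER_AREA)
        return cv2.GaussianBlur(I,(3,3),.8)/255.
    def loss(p):
        e=0
        for g in regs:
            r=rend(p,g); m=g[1]; w=cv2.dilate((r>.02).astype(np.uint8),np.ones((9,9)))>0
            A=np.c_[r[w],np.ones(w.sum())]
            if kind=="blue": e+=np.mean(np.minimum((m[w]-r[w])**2,.25))
            else:
                k=np.linalg.lstsq(A,m[w],rcond=None)[0]; e+=np.mean(np.clip((m[w]-A@k)/abs(k[0]+1e-9),-.5,.5)**2)
        return e
    best=None
    for st in(.006,.003):
        p=p0 if best is None else best.x
        sim=np.vstack([p]+[np.array(p)+d for d in np.diag([st,st,st*15,st])])
        best=minimize(loss,p,method="Nelder-Mead",options=dict(initial_simplex=sim,xatol=2e-5,fatol=1e-6,maxiter=500))
    return best.x,best.fun
D={"long":(.104,.054,.03),"short":(.066,.054,.018),"ldock":(.118,.066,.03),"sdock":(.08,.066,.018)}
E
cat > m0.py <<'E'
from loc import *
T=cam(np.load("top0.npz"));S=cam(np.load("scene0.npz"))
for n,d,k,uv,z,yaw in(("LT","long","blue",(223,276),.062,0.),("LF","long","blue",(291,268),.036,-.3),("SF","short","blue",(365,277),.036,0.05),("ST","short","blue",(450,280),.062,0.),
  ("SD","sdock","grey",(305,201),.008,-.2),("LD","ldock","grey",(401,205),.008,-.1)):
    g=ray(T,uv,z); p0=[g[0],g[1],yaw,z]
    for cs in([T,S],):
        p,f=fit(cs,p0,D[d],k); print(n,np.round(p*1000,1),round(f,4))
for n,uv in(("yel",(499,271)),("cup",(490,209)),("carton",(218,206)),("bottle",(158,209))): print(n,ray(T,uv,.04))
E
python3 m0.py
```

```text
LT [439.2 242.2 -19.   61.3] 0.0268
LF [ 463.    85.  -331.2   33.1] 0.0167
SF [445.3 -91.7 114.3  33.3] 0.0189
ST [ 439.1 -289.9  -35.3   59.1] 0.0229
SD [ 638.4   55.8 -204.4    5.6] 0.0153
LD [ 631.5 -187.1 -159.8    5.6] 0.0142
yel [ 0.46181481 -0.4104519   0.04      ]
cup [ 0.61347319 -0.39718908  0.04      ]
carton [0.61298183 0.26716479 0.04      ]
bottle [0.60363075 0.4139833  0.04      ]
```

```bash
cat > plan.py <<'E'
import sys,numpy as np
from bench import robot
from scipy.spatial.transform import Rotation as Ro
def plan(x,y,yaw,z):
    s=robot.sense(); R=Ro.from_rotvec(s["tool_rot"]).as_matrix(); p=np.array(s["tool_pos"])
    a=np.arctan2(R[1,1],R[0,1]); d=(yaw-a+np.pi/2)%np.pi-np.pi/2
    R2=Ro.from_rotvec([0,0,d]).as_matrix()@R
    print("t",s["clock"],"pos",p.round(4),"yaw",a.round(3),"zax",R[:,2].round(4),"q",np.round(s["qpos"],2),"F",np.round(s["force"],1))
    print("twist",round(-d,4),"then shift cm",np.round(R2.T@(np.array([x,y,z])-p)*100,2))
if __name__=="__main__": plan(*[float(v) for v in sys.argv[1:]])
E
cat > m1.py <<'E'
from loc import *
import loc
T=cam(np.load("top0.npz"));S=cam(np.load("scene0.npz"))
from scipy.optimize import minimize
for n,d,k,p0 in(("LT","long","blue",(.4392,.2422,-.019,.062)),("LF","long","blue",(.463,.085,-.3312,.036)),("SF","short","blue",(.4453,-.0917,.114,.036)),("ST","short","blue",(.4391,-.2899,-.035,.062)),("SD","sdock","grey",(.6384,.0558,-.204,.008)),("LD","ldock","grey",(.6315,-.1871,-.16,.008))):
    for nm,cs in(("top",[T]),("scn",[S])):
        # z pinned: huge-cost wrapper via hulls
        h=loc.hulls; loc.hulls=lambda p,dim,kind:h([p[0],p[1],p[2],p0[3]],dim,kind)
        p,f=fit(cs,p0,D[d],k); loc.hulls=h
        print(n,nm,np.round(p[:3]*1000,1),round(f,4))
E
python3 m1.py; python3 plan.py .4392 .2422 -.019 .15
```

```text
LT top [439. 242.  -9.] 0.0068
LT scn [439.8 241.5  -6.8] 0.0198
LF top [ 462.4   85.1 -330.8] 0.0068
LF scn [ 461.6   81.8 -343. ] 0.0099
SF top [444.5 -90.8 117.6] 0.0079
SF scn [444.6 -93.9 108.5] 0.0099
ST top [ 438.1 -288.5  -36.5] 0.0086
ST scn [ 438.3 -291.9  -39.4] 0.0105
SD top [ 638.    56.1 -205.4] 0.01
SD scn [ 637.9   55.  -210. ] 0.0064
LD top [ 630.8 -186.4 -161. ] 0.0079
LD scn [ 631.1 -188.  -160.6] 0.0065
t 0.1 pos [0.2459 0.5741 0.2383] yaw -1.976 zax [-7.0e-04 -1.8e-03 -1.0e+00] q [ 1.42  0.39  0.01 -0.   -1.19 -0.26] F [-0.2 -0.9  0.7]
twist 1.1849 then shift cm [ 32.81 -19.97   8.8 ]
```

Emit:
arm_command([
  [8.54,0,0,0,0.13],
  [8.54,0,0,0,0.13],
  [8.54,0,0,0,0.13],
  [8.54,0,0,0,0.13],
  [8.54,0,0,0,0.13],
  [8.54,0,0,0,0.13],
  [8.54,0,0,0,0.13],
  [8.54,0,0,0,0.13],
  [8.54,0,0,0,0.13],
], squeeze=60)

```text
clock: 1.0
tool_pos: [0.246, 0.5742, 0.2386]
tool_rot: [2.21, -2.231, 0.001]
force: [0.1, 0.2, -0.1]
grip_width: 0.0854
finger_force: 0.0
```

Emit:
arm_command([
  [8.54,3.5,-2.2,0,0],
  [8.54,3.5,-2.2,0,0],
  [8.54,3.5,-2.2,0,0],
  [8.54,3.5,-2.2,1,0],
  [8.54,3.5,-2.2,1,0],
  [8.54,3.5,-2.2,1,0],
  [8.54,3.5,-2.2,1,0],
  [8.54,3.5,-2.2,1,0],
  [8.54,3.5,-2.2,1,0],
  [8.54,0,0,0,0],
])

```text
clock: 2.0
tool_pos: [0.4432, 0.2543, 0.1773]
tool_rot: [2.207, -2.229, -0.0]
force: [0.5, 0.5, -0.2]
grip_width: 0.0855
finger_force: 0.0
```

```bash
python3 plan.py .439 .242 -.009 .032
```

```text
t 2.0 pos [0.4432 0.2543 0.1773] yaw 3.132 zax [-0.0037 -0.0034 -1.    ] q [ 0.84  0.25 -0.36 -0.   -0.97 -0.85] F [ 0.5  0.5 -0.2]
twist -0.0008 then shift cm [ 1.19  0.35 14.54]
```

Emit:
arm_command([
  [8.54,1.2,0.35,0,0],
  [8.54,0,0,4,0],
  [8.54,0,0,4,0],
  [8.54,0,0,3.5,0],
  [8.54,0,0,2,0],
  [8.54,0,0,1,0],
  [8.54,0,0,0,0],
  [5,0,0,0,0],
  [5,0,0,0,0],
  [5,0,0,0,0],
  [5,0,0,0,0],
  [5,0,0,0,0],
])

```text
clock: 3.2
tool_pos: [0.4402, 0.2477, 0.0359]
tool_rot: [-2.215, 2.223, -0.0]
force: [-1.6, 0.7, 6.8]
grip_width: 0.0532
finger_force: 64.5
```

```bash
python3 plan.py .631 -.187 -.161 .22; python3 -c "
from bench import robot
s=robot.sense();print(s['grip_width'],s['finger_force'])"
```

```text
t 3.2 pos [0.4402 0.2477 0.0359] yaw 3.138 zax [ 0.0025  0.0023 -1.    ] q [ 0.83  0.44 -0.53  0.   -0.6  -0.84] F [-1.6  0.7  6.8]
twist 0.1575 then shift cm [ 39.8  -25.85 -18.44]
0.05321201056387512 64.49035674333572
```

Emit:
arm_command([
  [5,0,0,-2,0],
  [5,0,0,-3,0],
  [5,0,0,-3,0],
  [5,0,0,-3,0.08],
  [5,0,0,-3,0.08],
  [5,3,-2,0,0],
  [5,3,-2,0,0],
  [5,3,-2,0,0],
  [5,3,-2,0,0],
  [5,3,-2,0,0],
  [5,3,-2,0,0],
  [5,3,-2,0,0],
])

```text
clock: 4.4
tool_pos: [0.5429, 0.0151, 0.1741]
tool_rot: [2.031, -2.396, -0.001]
force: [0.4, 0.0, -2.2]
grip_width: 0.0532
finger_force: 63.9
```

```bash
python3 plan.py .6319 -.1814 -.161 .08;  python3 -c "
from bench import robot
s=robot.sense();print(s['grip_width'],s['finger_force'])"
```

```text
t 4.4 pos [0.5429 0.0151 0.1741] yaw 2.977 zax [-8.e-04  4.e-04 -1.e+00] q [ 0.33  0.3  -0.29 -0.   -0.98 -0.49] F [ 0.4  0.  -2.2]
twist -0.0035 then shift cm [ 17.97 -11.94   9.4 ]
0.053167187027705606 63.937729597091675
```

Emit:
arm_command([
  [5,3,-2,0,0],
  [5,3,-2,0,0],
  [5,3,-2,0,0],
  [5,3,-2,0,0],
  [5,3,-2,0,0],
  [5,2.5,-1.8,0,0],
  [5,0.5,-0.1,0,0],
  [5,0,0,2,0],
  [5,0,0,3,0],
  [5,0,0,3,0],
  [5,0,0,0,0],
  [5,0,0,0,0],
])

```text
clock: 5.6
tool_pos: [0.6309, -0.1802, 0.0944]
tool_rot: [2.032, -2.394, -0.001]
force: [0.5, 0.3, -0.9]
grip_width: 0.0532
finger_force: 63.8
```

```bash
python3 plan.py .6319 -.1814 -.161 .062
python3 - <<'E'
from bench import robot
import cv2,numpy as np
s=robot.capture("scene")["img"];t=robot.capture("top")["img"]
a=cv2.resize(t[150:260,340:460],None,fx=3.3,fy=3.3);b=cv2.resize(s[170:320,340:460],(290,363))
cv2.imwrite("pics/p1.png",np.hstack([a,b])[:,:,::-1])
E
```

```text
t 5.6 pos [ 0.6309 -0.1802  0.0944] yaw 2.978 zax [-1.2e-03 -4.0e-04 -1.0e+00] q [-0.03  0.56 -0.09  0.   -0.92 -0.13] F [ 0.5  0.3 -0.9]
twist -0.0023 then shift cm [ 0.1  -0.12  3.24]
```

View pics/p1.png

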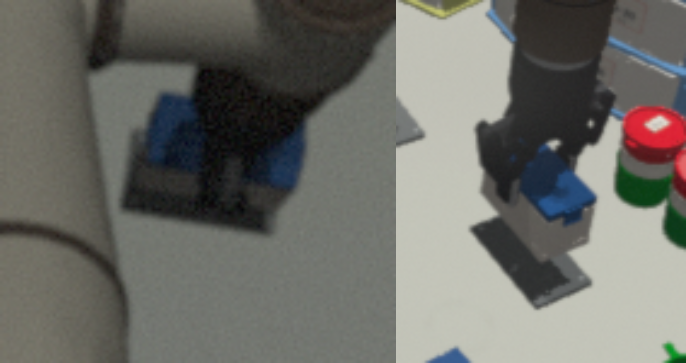

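The long tall box hangs level above the long dock (dock near (200,210) left crop). Descending.

Emit:
arm_command([
  [5,0.1,-0.1,2,0],
  [5,0,0,1.5,0],
  [5,0,0,0.4,0],
  [5,0,0,0.3,0],
  [5,0,0,0.3,0],
  [5,0,0,0.3,0],
  [5,0,0,0.2,0],
  [5,0,0,0.1,0],
  [5,0,0,0,0],
  [5,0,0,0,0],
])

```text
clock: 6.7
tool_pos: [0.6322, -0.1816, 0.044]
tool_rot: [-2.032, 2.395, -0.001]
force: [-1.3, 0.4, 2.4]
grip_width: 0.0529
finger_force: 64.2
```

Emit:
arm_command([
  [5,0,0,0.1,0],
  [5,0,0,0,0],
  [8.54,0,0,0,0],
  [8.54,0,0,0,0],
  [8.54,0,0,0,0],
  [8.54,0,0,0,0],
  [8.54,0,0,-2,0],
  [8.54,0,0,-3,0],
  [8.54,0,0,-3,0],
  [8.54,0,0,-3,0],
  [8.54,0,0,-1,0.085],
  [8.54,0,0,0,0.085],
])

```text
clock: 7.9
tool_pos: [0.6334, -0.1817, 0.1651]
tool_rot: [-1.815, 2.56, -0.006]
force: [0.4, 0.3, -0.5]
grip_width: 0.0854
finger_force: 0.0
```

```bash
python3 plan.py .462 .084 -.333 .06
```

```text
t 7.9 pos [ 0.6334 -0.1817  0.1651] yaw 2.804 zax [ 5.3e-03 -7.0e-04 -1.0e+00] q [-0.03  0.49 -0.01  0.   -1.06 -0.3 ] F [ 0.4  0.3 -0.5]
twist -0.0042 then shift cm [-19.5   24.93  10.41]
```

Emit:
arm_command([
  [8.54,-2.2,2.8,0,0],
  [8.54,-2.2,2.8,0,0],
  [8.54,-2.2,2.8,0,0],
  [8.54,-2.2,2.8,0,0],
  [8.54,-2.2,2.8,0,0],
  [8.54,-2.2,2.8,0,0],
  [8.54,-2.2,2.8,1,0],
  [8.54,-2.2,2.8,2,0],
  [8.54,-1.9,2.5,2,0],
  [8.54,0,0,0,0],
  [8.54,0,0,0,0],
])

```text
clock: 9.0
tool_pos: [0.4607, 0.0849, 0.1123]
tool_rot: [1.824, -2.558, 0.001]
force: [0.7, 0.2, 0.0]
grip_width: 0.0855
finger_force: 0.0
```

```bash
python3 plan.py .462 .084 -.333 .014
python3 - <<'E'
from loc import *
from bench import robot
T=cam(robot.capture("top"));S=cam(robot.capture("scene"))
cv2.imwrite("pics/s2.png",S[0][130:370,190:530,::-1])
import loc;h=loc.hulls
loc.hulls=lambda p,dim,kind:h([p[0],p[1],p[2],.07],dim,kind)
for c in(T,S): print(np.round(fit([c],(.631,-.187,-.161,.07),D["long"],"blue")[0]*1000,1))
loc.hulls=h;print(np.round(fit([T,S],(.631,-.187,-.161,.07),D["long"],"blue")[0]*1000,1))
E
```

```text
t 9.0 pos [0.4607 0.0849 0.1123] yaw 2.81 zax [ 1.e-04 -4.e-04 -1.e+00] q [ 0.53  0.26 -0.54  0.   -0.77 -0.86] F [0.7 0.2 0. ]
twist 0.0011 then shift cm [ 0.04 -0.15  9.83]
[ 630.  -184.6 -165.7   72.9]
[ 629.6 -188.4 -168.3   78.9]
[ 631.1 -185.5 -175.1   67.5]
```

View pics/s2.png

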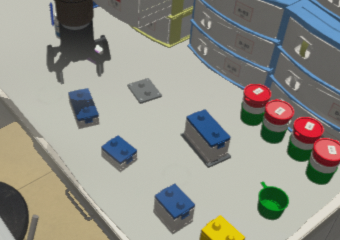

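The long tall box is seated on its dock (crop (207,135)); its lid measures about 70 mm after the known -2.5 mm bias. Grasp the flat one next.

Emit:
arm_command([
  [8.54,0,-0.15,3,0],
  [8.54,0,0,3,0],
  [8.54,0,0,2,0],
  [8.54,0,0,1,0],
  [8.54,0,0,0.6,0],
  [8.54,0,0,0,0],
  [5,0,0,0,0],
  [5,0,0,0,0],
  [5,0,0,0,0],
  [5,0,0,0,0],
  [5,0,0,0,0],
  [5,0,0,0,0],
])

```text
clock: 10.3
tool_pos: [0.4629, 0.0843, 0.0175]
tool_rot: [-1.821, 2.557, -0.001]
force: [-0.4, 0.1, 6.4]
grip_width: 0.053
finger_force: 63.6
```

```bash
python3 plan.py .631 -.187 -.161 .2
```

```text
t 10.3 pos [0.4629 0.0843 0.0175] yaw 2.808 zax [ 2.2e-03  9.0e-04 -1.0e+00] q [ 0.53  0.43 -0.63  0.   -0.51 -0.86] F [-0.4  0.1  6.4]
twist -0.1724 then shift cm [ 24.06 -20.97 -18.25]
```

Emit:
arm_command([
  [5,0,0,-2,0],
  [5,0,0,-3,0],
  [5,0,0,-3,0],
  [5,0,0,-3,-0.085],
  [5,0,0,-3,-0.085],
  [5,0,0,-1.5,0],
  [5,3,-2.6,0,0],
  [5,3,-2.6,0,0],
  [5,3,-2.6,0,0],
  [5,3,-2.6,0,0],
  [5,3,-2.6,0,0],
  [5,3,-2.6,0,0],
])

```text
clock: 11.5
tool_pos: [0.5869, -0.1205, 0.1712]
tool_rot: [-2.032, 2.396, 0.001]
force: [0.5, -0.1, -1.7]
grip_width: 0.0534
finger_force: 63.4
```

```bash
python3 plan.py .6313 -.187 -.161 .12
```

```text
t 11.5 pos [ 0.5869 -0.1205  0.1712] yaw 2.977 zax [-3.e-04  4.e-04 -1.e+00] q [ 0.07  0.4  -0.15 -0.   -1.02 -0.23] F [ 0.5 -0.1 -1.7]
twist -0.0031 then shift cm [ 5.85 -5.45  5.11]
```

Emit:
arm_command([
  [5,2.5,-2.3,0,0],
  [5,2.5,-2.3,0,0],
  [5,0.8,-0.8,0,0],
  [5,0,0,0,0],
  [5,0,0,2,0],
  [5,0,0,3,0],
  [5,0,0,0,0],
  [5,0,0,0,0],
])

```text
clock: 12.3
tool_pos: [0.63, -0.1843, 0.1216]
tool_rot: [2.033, -2.394, -0.001]
force: [-0.2, -0.1, -0.5]
grip_width: 0.0527
finger_force: 63.4
```

```bash
python3 plan.py .6313 -.187 -.161 .0875
```

```text
t 12.3 pos [ 0.63   -0.1843  0.1216] yaw 2.979 zax [-1.2e-03 -3.0e-04 -1.0e+00] q [-0.04  0.53 -0.06  0.   -0.98 -0.12] F [-0.2 -0.1 -0.5]
twist -0.0014 then shift cm [ 0.24 -0.18  3.41]
```

Emit:
arm_command([
  [5,0.25,-0.2,1,0],
  [5,0,0,1,0],
  [5,0,0,0.4,0],
  [5,0,0,0.3,0],
  [5,0,0,0.3,0],
  [5,0,0,0.2,0],
  [5,0,0,0.2,0],
  [5,0,0,0.1,0],
  [5,0,0,0,0],
  [5,0,0,0,0],
])

```text
clock: 13.3
tool_pos: [0.6323, -0.1882, 0.0876]
tool_rot: [-2.032, 2.395, -0.002]
force: [-1.7, 1.9, 5.6]
grip_width: 0.053
finger_force: 64.2
```

Emit:
arm_command([
  [5,0,0,0.1,0],
  [5,0,0,0,0],
  [8.54,0,0,0,0],
  [8.54,0,0,0,0],
  [8.54,0,0,0,0],
  [8.54,0,0,0,0],
  [8.54,0,0,-2,0],
  [8.54,0,0,-3,0],
  [8.54,0,0,-3,0],
  [8.54,0,0,-1,-0.06],
  [8.54,0,0,0,-0.06],
  [8.54,0,0,0,0],
])

```text
clock: 14.5
tool_pos: [0.632, -0.188, 0.1756]
tool_rot: [-2.171, 2.27, -0.001]
force: [0.3, -0.6, -0.2]
grip_width: 0.0855
finger_force: 0.0
```

```bash
python3 plan.py .438 -.29 -.037 .12
```

```text
t 14.5 pos [ 0.632  -0.188   0.1756] yaw 3.097 zax [ 7.e-04  1.e-04 -1.e+00] q [-0.04  0.49  0.01 -0.   -1.09  0.  ] F [ 0.3 -0.6 -0.2]
twist -0.0072 then shift cm [10.91 19.02  5.54]
```

Emit:
arm_command([
  [8.54,1.5,2.7,0,0],
  [8.54,1.5,2.7,0,0],
  [8.54,1.5,2.7,0,0],
  [8.54,1.5,2.7,0,0],
  [8.54,1.5,2.7,0,0],
  [8.54,1.5,2.7,0,0],
  [8.54,1.5,2.4,2,-0.007],
  [8.54,0.4,0.4,2,0],
  [8.54,0,0,1.5,0],
  [8.54,0,0,0,0],
  [8.54,0,0,0,0],
])

```text
clock: 15.6
tool_pos: [0.4375, -0.2887, 0.1202]
tool_rot: [2.179, -2.262, -0.001]
force: [0.5, 0.1, -1.3]
grip_width: 0.0855
finger_force: 0.0
```

```bash
python3 plan.py .438 -.29 -.037 .034
python3 - <<'E'
from loc import *
from bench import robot
T=cam(robot.capture("top"));S=cam(robot.capture("scene"))
for nm,a in(("LFst",(.631,-.187,-.161,.106)),): print(nm,np.round(fit([T,S],a,D["long"],"blue")[0]*1000,1))
cv2.imwrite("pics/s3.png",np.hstack([cv2.resize(S[0][170:370,300:480],(450,500)),cv2.resize(T[0][180:300,280:365],(340,480))[:500] if 0 else cv2.resize(T[0][170:300,340:430],(346,500))])[...,::-1])
E
```

```text
t 15.6 pos [ 0.4375 -0.2887  0.1202] yaw 3.104 zax [-8.e-04 -1.e-04 -1.e+00] q [-0.27  0.34 -0.4   0.   -0.83  0.24] F [ 0.5  0.1 -1.3]
twist -0.0004 then shift cm [ 0.13 -0.06  8.62]
LFst [ 644.8 -190.  -208.8   87.8]
```

View pics/s3.png

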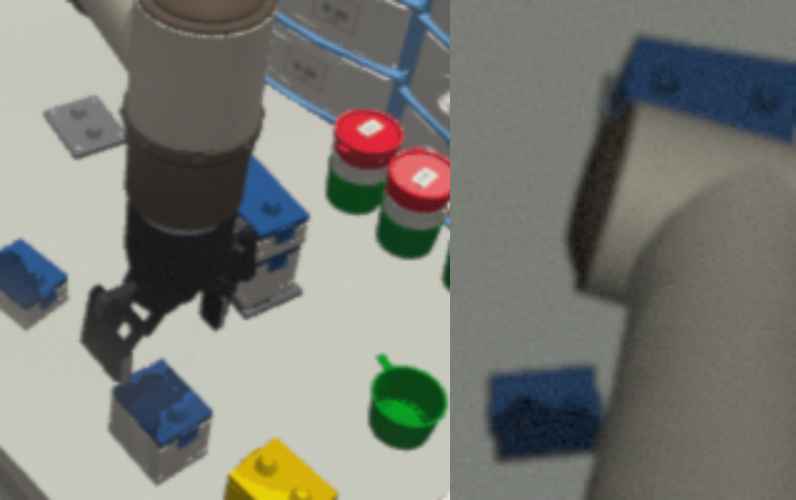

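The long stack looks square and closed (crop (270,220); the arm hides part of it, so that fit is not valid). The gripper is above the short tall box at (160,400).

Emit:
arm_command([
  [8.54,0.13,0,3,0],
  [8.54,0,0,3,0],
  [8.54,0,0,1.5,0],
  [8.54,0,0,0.8,0],
  [8.54,0,0,0,0],
  [8.54,0,0,0,0],
  [5,0,0,0,0],
  [5,0,0,0,0],
  [5,0,0,0,0],
  [5,0,0,0,0],
  [5,0,0,0,0],
  [5,0,0,0,0],
])

```text
clock: 16.9
tool_pos: [0.4384, -0.2902, 0.0385]
tool_rot: [-2.18, 2.261, -0.004]
force: [0.7, 0.3, 5.3]
grip_width: 0.0529
finger_force: 64.2
```

```bash
python3 plan.py .638 .056 -.206 .2
```

```text
t 16.9 pos [ 0.4384 -0.2902  0.0385] yaw 3.105 zax [ 0.0024 -0.0011 -1.    ] q [-0.28  0.46 -0.48  0.   -0.63  0.24] F [0.7 0.3 5.3]
twist 0.1695 then shift cm [-37.96 -12.5  -16.16]
```

Emit:
arm_command([
  [5,0,0,-2,0],
  [5,0,0,-3,0],
  [5,0,0,-3,0],
  [5,0,0,-3,0.085],
  [5,0,0,-3,0.085],
  [5,0,0,-2.5,0],
  [5,-3.4,-1.1,0,0],
  [5,-3.4,-1.1,0,0],
  [5,-3.4,-1.1,0,0],
  [5,-3.4,-1.1,0,0],
  [5,-3.4,-1.1,0,0],
  [5,-3.4,-1.1,0,0],
])

```text
clock: 18.1
tool_pos: [0.5436, -0.1024, 0.2017]
tool_rot: [1.979, -2.439, -0.002]
force: [-0.0, -0.7, -1.7]
grip_width: 0.0532
finger_force: 63.6
```

```bash
python3 plan.py .638 .056 -.206 .1
```

```text
t 18.1 pos [ 0.5436 -0.1024  0.2017] yaw 2.934 zax [-1.5e-03  4.0e-04 -1.0e+00] q [ 0.11  0.29 -0.23 -0.   -1.05 -0.31] F [-0.  -0.7 -1.7]
twist -0.0013 then shift cm [-17.43  -6.01  10.16]
```

Emit:
arm_command([
  [5,-3.2,-1.1,0,0],
  [5,-3.2,-1.1,0,0],
  [5,-3.2,-1.1,0,0],
  [5,-3.2,-1.1,0,0],
  [5,-3.2,-1.1,0,0],
  [5,-0.8,-0.3,0,0],
  [5,0,0,2,0],
  [5,0,0,3,0],
  [5,0,0,3,0],
  [5,0,0,2,0],
  [5,0,0,0,0],
  [5,0,0,0,0],
])

```text
clock: 19.3
tool_pos: [0.6351, 0.0482, 0.1024]
tool_rot: [1.979, -2.439, 0.0]
force: [0.9, -0.1, -1.1]
grip_width: 0.0532
finger_force: 63.6
```

```bash
python3 plan.py .638 .056 -.206 .0465
```

```text
t 19.3 pos [0.6351 0.0482 0.1024] yaw 2.934 zax [-6.e-04 -6.e-04 -1.e+00] q [ 0.33  0.52 -0.13  0.   -0.91 -0.54] F [ 0.9 -0.1 -1.1]
twist -0.0012 then shift cm [-0.83 -0.13  5.59]
```

Emit:
arm_command([
  [5,-0.8,-0.15,1.5,0],
  [5,0,0,1.5,0],
  [5,0,0,1,0],
  [5,0,0,0.4,0],
  [5,0,0,0.3,0],
  [5,0,0,0.3,0],
  [5,0,0,0.3,0],
  [5,0,0,0.2,0],
  [5,0,0,0.1,0],
  [5,0,0,0,0],
  [5,0,0,0,0],
])

```text
clock: 20.4
tool_pos: [0.6384, 0.0562, 0.0466]
tool_rot: [-1.98, 2.439, -0.0]
force: [0.5, -0.3, -0.1]
grip_width: 0.0533
finger_force: 63.5
```

Emit:
arm_command([
  [5,0,0,0.1,0],
  [5,0,0,0,0],
  [5,0,0,0,0],
])

```text
clock: 20.7
tool_pos: [0.6384, 0.0562, 0.0466]
tool_rot: [-1.98, 2.438, -0.001]
force: [-2.8, 0.5, 4.7]
grip_width: 0.0529
finger_force: 64.3
```

Emit:
arm_command([
  [8.54,0,0,0,0],
  [8.54,0,0,0,0],
  [8.54,0,0,0,0],
  [8.54,0,0,0,0],
  [8.54,0,0,-2,0],
  [8.54,0,0,-3,0],
  [8.54,0,0,-3,0],
  [8.54,0,0,-3,0],
  [8.54,0,0,-1,-0.11],
  [8.54,0,0,0,-0.11],
  [8.54,0,0,0,-0.1],
])

```text
clock: 21.8
tool_pos: [0.6384, 0.0563, 0.166]
tool_rot: [-2.347, 2.087, -0.001]
force: [-0.6, 1.0, -0.6]
grip_width: 0.0858
finger_force: 0.0
```

```bash
python3 plan.py .4445 -.092 .115 .1
```

```text
t 21.8 pos [0.6384 0.0563 0.166 ] yaw -3.024 zax [ 1.2e-03  6.0e-04 -1.0e+00] q [ 0.34  0.47 -0.05 -0.   -1.05 -0.22] F [-0.6  1.  -0.6]
twist 0.0022 then shift cm [12.51 20.98  6.57]
```

Emit:
arm_command([
  [8.54,1.7,3,0,0],
  [8.54,1.7,3,0,0],
  [8.54,1.7,3,0,0],
  [8.54,1.7,3,0,0],
  [8.54,1.7,3,0,0],
  [8.54,1.7,3,0,0],
  [8.54,1.7,2.4,2,0],
  [8.54,0.6,0.6,2,0],
  [8.54,0,0,2,0],
  [8.54,0,0,0,0],
  [8.54,0,0,0,0],
])

```text
clock: 22.9
tool_pos: [0.4441, -0.0917, 0.1056]
tool_rot: [2.344, -2.092, 0.0]
force: [0.7, 0.9, 0.8]
grip_width: 0.0857
finger_force: 0.0
```

```bash
python3 plan.py .4445 -.092 .115 .015
python3 - <<'E'
from loc import *
from bench import robot
T=cam(robot.capture("top"));S=cam(robot.capture("scene"))
print(np.round(fit([T,S],(.638,.056,-.206,.07),D["short"],"blue")[0]*1000,1),np.round(fit([T,S],(.631,-.187,-.161,.106),D["long"],"blue")[0]*1000,1))
cv2.imwrite("pics/s4.png",np.hstack([cv2.resize(S[0][170:370,260:440],(450,500)),cv2.resize(T[0][170:300,270:440],(346,500))])[...,::-1])
E
```

```text
t 22.9 pos [ 0.4441 -0.0917  0.1056] yaw -3.028 zax [ 1.e-04 -4.e-04 -1.e+00] q [ 0.16  0.25 -0.58  0.   -0.74 -0.04] F [0.7 0.9 0.8]
twist -0.0016 then shift cm [ 0.03 -0.03  9.06]
[ 637.3   55.3 -194.5   68.3] [ 632.2 -186.7 -166.6  103.8]
```

View pics/s4.png

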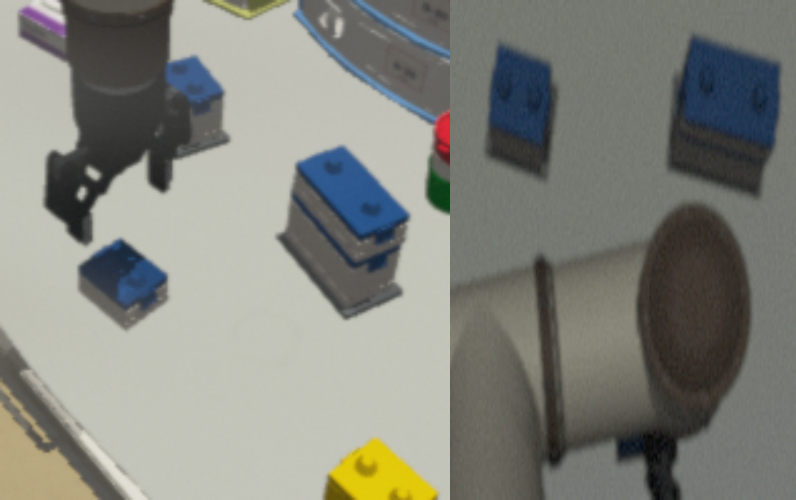

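The long stack (345,230) is complete and level at 104+2.5 mm, and the short tall box (195,100) is seated at 68+2 mm. The last box is next.

Emit:
arm_command([
  [8.54,0,0,3,0],
  [8.54,0,0,3,0],
  [8.54,0,0,2,0],
  [8.54,0,0,0.8,0],
  [8.54,0,0,0,0],
  [8.54,0,0,0,0],
  [5,0,0,0,0],
  [5,0,0,0,0],
  [5,0,0,0,0],
  [5,0,0,0,0],
  [5,0,0,0,0],
  [5,0,0,0,0],
])

```text
clock: 24.2
tool_pos: [0.4445, -0.0916, 0.0185]
tool_rot: [-2.343, 2.091, -0.003]
force: [-1.2, 0.1, 5.7]
grip_width: 0.0529
finger_force: 63.5
```

```bash
python3 plan.py .6382 .0558 -.206 .17
```

```text
t 24.2 pos [ 0.4445 -0.0916  0.0185] yaw -3.028 zax [ 2.2e-03  1.0e-04 -1.0e+00] q [ 0.16  0.41 -0.67  0.   -0.49 -0.04] F [-1.2  0.1  5.7]
twist 0.3195 then shift cm [-18.39 -15.98 -15.12]
```

Emit:
arm_command([
  [5,0,0,-2,0],
  [5,0,0,-3,0],
  [5,0,0,-3,0],
  [5,0,0,-3,0.1],
  [5,0,0,-3,0.11],
  [5,0,0,-1,0.11],
  [5,-2.6,-2.3,0,0],
  [5,-2.6,-2.3,0,0],
  [5,-2.6,-2.3,0,0],
  [5,-2.6,-2.3,0,0],
  [5,-2.6,-2.3,0,0],
  [5,-2.6,-2.3,0,0],
])

```text
clock: 25.4
tool_pos: [0.6115, 0.0335, 0.1675]
tool_rot: [-1.98, 2.439, 0.0]
force: [0.6, -1.1, -0.5]
grip_width: 0.0529
finger_force: 63.2
```

```bash
python3 plan.py .6382 .0558 -.206 .12
```

```text
t 25.4 pos [0.6115 0.0335 0.1675] yaw 2.934 zax [-1.e-04  2.e-04 -1.e+00] q [ 0.32  0.42 -0.13 -0.   -1.02 -0.53] F [ 0.6 -1.1 -0.5]
twist -0.0011 then shift cm [-2.73 -2.16  4.75]
```

Emit:
arm_command([
  [5,-1.2,-1,0,0],
  [5,-1.2,-1,0,0],
  [5,-0.2,-0.1,0,0],
  [5,0,0,2,0],
  [5,0,0,2.5,0],
  [5,0,0,0,0],
  [5,0,0,0,0],
])

```text
clock: 26.1
tool_pos: [0.6363, 0.0533, 0.1226]
tool_rot: [1.979, -2.438, 0.0]
force: [0.6, -0.3, -0.1]
grip_width: 0.0531
finger_force: 63.2
```

```bash
python3 plan.py .6382 .0558 -.206 .0885
```

```text
t 26.1 pos [0.6363 0.0533 0.1226] yaw 2.935 zax [-7.e-04 -7.e-04 -1.e+00] q [ 0.34  0.51 -0.11  0.   -0.96 -0.54] F [ 0.6 -0.3 -0.1]
twist -0.001 then shift cm [-0.29 -0.14  3.41]
```

Emit:
arm_command([
  [5,-0.3,-0.15,1,0],
  [5,0,0,1,0],
  [5,0,0,0.4,0],
  [5,0,0,0.3,0],
  [5,0,0,0.3,0],
  [5,0,0,0.2,0],
  [5,0,0,0.2,0],
  [5,0,0,0.1,0],
  [5,0,0,0,0],
  [5,0,0,0,0],
])

```text
clock: 27.1
tool_pos: [0.6391, 0.0564, 0.0886]
tool_rot: [-1.98, 2.438, -0.001]
force: [-1.8, 0.2, 5.0]
grip_width: 0.053
finger_force: 63.8
```

Emit:
arm_command([
  [5,0,0,0.1,0],
  [5,0,0,0,0],
  [8.54,0,0,0,0],
  [8.54,0,0,0,0],
  [8.54,0,0,0,0],
  [8.54,0,0,0,0],
  [8.54,0,0,-2,0],
  [8.54,0,0,-3,0],
  [8.54,0,0,-3,0],
  [8.54,0,0,-3,0],
  [8.54,0,0,0,0],
])

```text
clock: 28.2
tool_pos: [0.6415, 0.0568, 0.2016]
tool_rot: [-1.975, 2.431, -0.008]
force: [0.7, 0.2, 0.8]
grip_width: 0.0855
finger_force: 0.0
```

Emit:
arm_command([
  [8.54,0,3,0,0],
  [8.54,0,3,0,0],
  [8.54,-1,3,0,0],
  [8.54,-2,3,0,0],
  [8.54,-2,3,0,0],
  [8.54,-2,3,0,0],
  [8.54,-2,2,0,0],
  [8.54,0,0,0,0],
  [8.54,0,0,0,0],
])

```text
clock: 29.1
tool_pos: [0.4611, 0.1859, 0.1959]
tool_rot: [1.981, -2.437, -0.0]
force: [0.2, -0.3, -0.4]
grip_width: 0.0853
finger_force: 0.0
```

Run:
```python
from loc import *
from bench import robot
T=cam(robot.capture("top"));S=cam(robot.capture("scene"))
print(np.round(fit([T,S],(.638,.056,-.206,.106),D["short"],"blue")[0]*1000,1),np.round(fit([T,S],(.631,-.187,-.161,.106),D["long"],"blue")[0]*1000,1))
cv2.imwrite("pics/s5.png",np.hstack([cv2.resize(S[0][130:400,200:500],(450,405)),cv2.resize(T[0][160:300,140:520],(350,405))])[...,::-1])
```

```text
[ 638.1   54.9 -201.7  105.1] [ 632.  -187.  -169.   103.9]
```

View pics/s5.png

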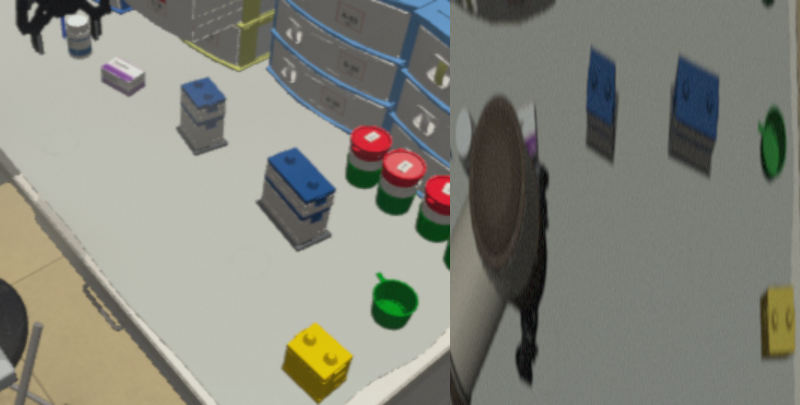

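Both stacks, at (203,115) and (297,195), are closed and level. The carton, bottle, cup and yellow box have not been disturbed.

```bash
python3 -c "
from bench import robot
print(robot.finish_job())"
```

```text
the job is handed in; nothing more can be done
None
```

I stacked all four blue-lidded boxes on their docks, each tall box below its flat one, and handed the job in after about 29 s; all four look fully down and level in the last pictures, and nothing else was moved.

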